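Weigh a lopsided sample tube on a narrow cradle

TASK

Weigh the capped sample tube: while the bench scale's cradle is still empty, press the key on the scale's front to switch it on and zero it. The ore core inside the tube is packed somewhere off the middle, so try a small lift, shift your grip along the tube until it lifts level, and then lay the tube gently lengthwise in the scale's narrow V cradle so that it stays there level by its own balance, carried by nothing else. Never let the tube tip steeply, and leave the white jar and the slide box where they are.

Things in the scene. Friction and masses are not known exactly. Their poses are not given: they have to be found in the camera images.
- sample_tube: closed tube lying on the table, 230 mm long, 0.58 to 0.8 kg: smooth aluminium barrel, diameter 40 mm, length 186 mm, paper band at mid-length; both ends alike, hexagonal caps 22 mm long, 46 mm across flats, so it does not roll. Origin at mid-length on the axis, 23 mm above the table; x along the tube. Balance point up to 62 mm either side of the origin; gripped far from it, it droops
- bench_scale: white low bench scale, fixed, 215 x 130 mm, 38 mm high; steel pan 124 x 116 mm, its top at 52 mm. Origin on the table under the cradle's middle; z up, x along the cradle's groove; the front, with display and key, is the -x end, 130 mm from the origin. On the pan an aluminium post 22 x 16 mm carries the V cradle; beside the post and under the V's edges there is free space down to the pan
- cradle (a point): where the axis of a tube lying in the V cradle runs, over the V's middle, 126 mm above the table; x along the groove. The V is only 28 mm long along the groove and 36 mm wide; flanks slope 40 degrees, bottom 100 mm and upper edges 114 mm above the table. A tube stays level only with its balance point within about 12 mm of this point along the groove
- key_top (a point): middle of the top of the square grey key, 24 x 24 mm, on the scale's top at its front right, 46 mm above the table; pressed straight down
- scale_key (a joint): travel of that key: 0 released, 0.004 m fully down (it springs back; about 5 N takes it fully down)
- white_jar: white screw-lid jar, 68 mm wide and 66 mm high, standing behind the scale; origin at the middle of its underside; leave alone
- slide_box: blue closed slide box, 68 x 90 x 36 mm, behind the tube; origin at the middle of its underside; leave alone

How it is judged:
On the way, in this order (a step that is already met when the one before it is completed fails the run):
1. the scale's key is pressed down while the tube is still off the scale (value of joint scale_key above 0.0025 m and horizontal distance between sample_tube and cradle above 0.1 m), for 0.05 s.
2. the tube is held in the gripper, clear of the table, within 8 degrees of level (contact force between the fingers and sample_tube above 1 N and height (world z) of sample_tube above 0.06 m and angle between sample_tube's own x axis and vertical between 1.431 and 1.711 rad), for 0.3 s.
At the end, for the whole second after the job is handed in: the tube lies at rest in the V cradle by its own balance: its axis parallel to the groove and level (within 5 degrees), not more than 8 mm off the groove's line or height; the key is released (contact force between sample_tube and bench_scale above 3 N and angle between the x axis of sample_tube and the x axis of bench_scale, either way round below 0.09 rad and z of sample_tube in the frame of cradle between -0.008 and 0.008 m and y of sample_tube in the frame of cradle between -0.008 and 0.008 m and linear speed of sample_tube below 0.02 m/s and angular speed of sample_tube below 0.15 rad/s and value of joint scale_key below 0.001 m); the robot touches nothing.
It fails at once if the tube tips more than 40 degrees from level (angle between sample_tube's own x axis and vertical below 0.873 rad or angle between sample_tube's own x axis and vertical above 2.269 rad).
It fails at once if the tube bangs on or is pressed onto the scale with more than 40 N (contact force between sample_tube and bench_scale above 40 N).
It fails at once if the jar or the slide box is moved by more than 20 mm (distance of any of white_jar, slide_box from where it was at the start of the episode above 0.02 m).
It also fails if it takes over 64 s, if anything falls off the work surface, if the arm or the gripper's body presses on something with over 40 N, if the wrist force passes 120 N, or if a joint passes its speed limit or range.

ROBOT

A 6-joint arm with a two-finger parallel gripper is mounted at the origin on a cart in front of the work surface, level with it; the furniture and walls round the work are solid. World frame = base frame: x ahead of the robot, y to its left, z up, the work surface at z = 0. Lengths are in m, angles in rad, forces in N, time in s.
With the tool pointing down it reaches from about 0.35 to 0.85 m from the base axis. Payload 8.1 kg.
Tool frame: the origin (TCP) lies midway between the tips of the shut fingers; the grasp point (between the pads) lies 19 mm behind it (robot.grip_point_offset is the distance from the TCP to the grasp point, in m); z points along the fingers, y is the direction in which the jaws open and shut (so a half turn about z gives the same grasp; the last joint's range is limited). The gripper opens to 93 mm and grips with 3 to 60 N. Pads are 15 mm wide; open, the fingers measure 128 mm over their backs; the gripper's body (75 mm by 188 mm) begins 65 mm behind the grasp point.
Start: joints at [-1.217, 0.13, 1.488, -0, 1.523, -0.085], TCP at [0.255, -0.543, 0.219] pointing down, gripper open.
Joint ranges: [-2.96, 2.96], [-0.89, 2.26], [0.02, 2.5], [-1.34, 4.48], [0, 2.73], [-2.66, 2.66]. Speed limits (rad/s): [2.39, 2.39, 2.79, 3.14, 3.14, 3.14].

INTERFACE

Orientations are given as a unit quaternion [x, y, z, w].
In Python, from cell import status, viewer, job, robot gives the robot as it stands.
- The arm moves only by the tool drive_tool, never from a script. Its argument "deltas" is a list of rows, each a list of 3 entries, a list of its own where there are three numbers: the finger opening in m, from 0 to 0.093, then the shift along the world's x, y, z in m, then the turn, a rotation vector about the world's x, y, z in rad. In form: [[hand, [x, y, z], [wx, wy, wz]], ...]. A call has 1 to 12 rows; each row shifts and turns the commanded pose from where the row before left it; what a row does not reach is not made up. A row lasts 1/12 s, in which the tool goes at most 41.7 mm and 7.16 degrees, less where a joint would pass 70% of its speed; a pose out of reach is approached as far as the arm can. A call is refused whole if a number of a shift passes 0.0417 or a number of a turn 0.125, either way. A call with a gripper value outside its range is refused whole. The fingers move at their own pace and stop on an object; "grip_force" is the grip in N (left out, the last holds). Time passes only in rows, so rows that do not move let the fingers close. It gives the time, the measured TCP pose, the force and the opening at its end, in the units of the state.
- status.get_obs(): the state, without advancing time (a new reading comes with each control period).
- viewer.snapshot(name): name is "scene" or "top"; returns a dict with "frame" (400x640x3 uint8, red, green, blue), "z_map" (400x640 float32, m along the optical axis (not along the pixel's ray), 0 where there is no reading), "fx", "fy", "cx", "cy" (pixels), "dist_coeffs" ([k1, k2, p1, p2, k3] as OpenCV has them; the pictures are not rectified), "R" (3x3) and "t" (3): a world point X has camera coordinates R X + t. Camera axes: x right, y down, z forward; pixel columns grow to the right and rows downward; lengths in m; the calibration is good to about 2 mm. A picture is of the moment at which its call begins.
- job.sign_off(): hands the job in, once; it reports no verdict.
The state is a dict: "t": time; "joints": joint angles; "joint_velocities": joint speeds; "tau": joint torques, N m; "tool_pos": TCP position; "tool_rot": TCP orientation; "contact_force": force on the tool from outside, world axes, zero at the start; "torque": the same for the moment, N m; "gripper_width": opening from 0.0 (shut) to 1.0 (fully open).
Only numpy, scipy, OpenCV 4.12 (cv2) and the standard library are available. Lean on these libraries where they do the work, as an engineer would, in place of code of your own. Each camera call takes 0.05 s, during which the arm holds its last target.

## Working session

There is one attempt and no reset: what is moved stays moved. The work goes in short steps, Python scripts to look and compute and a tool call to move; the robot and the scene stay as the last step left them, time stands still between calls to the robot, and variables do not carry over. Pictures are saved under pics/ and viewed, and the job is handed in when it is done.

Besides the shell and the picture viewer there is one more tool, called after "Request:" as name(argument=value, ...) on one line, values as JSON. drive_tool: Moves the arm, as the interface text tells. Its arguments: {"type":"object","properties":{"deltas":{"type":"array"},"grip_force":{"type":"number"}},"required":["deltas"]}

```bash
mkdir -p pics; ls; cat > h.py <<'E'
import numpy as np, cv2
from cell import status, viewer, job, robot
def snap(n,save=None):
    s=viewer.snapshot(n)
    if save: cv2.imwrite('pics/'+save+'.png',s['frame'][:,:,::-1])
    return s
def K(s): return np.array([[s['fx'],0,s['cx']],[0,s['fy'],s['cy']],[0,0,1.]])
def ray(s,uv):
    p=cv2.undistortPoints(np.array(uv,float).reshape(-1,1,2),K(s),np.array(s['dist_coeffs'],float)).reshape(-1,2)
    R=np.array(s['R']);t=np.array(s['t'])
    d=np.c_[p,np.ones(len(p))]
    return -R.T@t, d@R   # origin, dirs (depth 1)
def onz(s,uv,z):
    o,d=ray(s,uv); return o+d*((z-o[2])/d[:,2])[:,None]
def dep(s,uv):
    o,d=ray(s,uv); zz=np.array([s['z_map'][int(round(v)),int(round(u))] for u,v in np.reshape(uv,(-1,2))]); return o+d*zz[:,None]
def cloud(s):
    v,u=np.mgrid[0:400,0:640]; uv=np.c_[u.ravel(),v.ravel()]
    o,d=ray(s,uv); z=s['z_map'].ravel(); P=o+d*z[:,None]; P[z==0]=np.nan
    return P.reshape(400,640,3)
def proj(s,X):
    r,_=cv2.Rodrigues(np.array(s['R'])); return cv2.projectPoints(np.array(X,float).reshape(-1,1,3),r,np.array(s['t'],float),K(s),np.array(s['dist_coeffs'],float))[0].reshape(-1,2)
E
python3 - <<'E'
from h import *
o=status.get_obs(); print(o)
for n in('scene','top'):
    s=snap(n,n+'0'); print(n,-np.array(s['R']).T@s['t'],s['fx'])
    np.savez(n+'0.npz',**s)
E
```

```text
pics
{'t': 0.0, 'joints': array([-1.21740010e+00,  1.31165571e-01,  1.48926839e+00,  4.99019119e-05,
        1.52301725e+00, -8.54052118e-02]), 'joint_velocities': array([ 1.12191455e-03,  1.06397947e-05, -3.95660473e-04, -4.43183565e-04,
       -2.28596837e-04, -7.88189202e-04]), 'tau': array([-4.28035506e-03, -5.59852803e+01, -4.91765499e+01,  7.62310275e-02,
        3.56743333e-02, -1.51462477e-04]), 'tool_pos': array([ 0.25474837, -0.54260134,  0.21759081]), 'tool_rot': array([ 9.76027897e-01,  2.17643469e-01, -9.94485317e-05, -9.24275171e-04]), 'contact_force': array([-0.19548853,  0.00930465,  0.0796414 ]), 'torque': array([-0.01783851,  0.01604504,  0.00187489]), 'gripper_width': 1.0027349347303236}
scene [ 0.16932568 -0.93550489  0.48398401] 394.60232390800644
top [ 0.49655906 -0.28295162  0.92691335] 407.7855430353326
```

View pics/scene0.png

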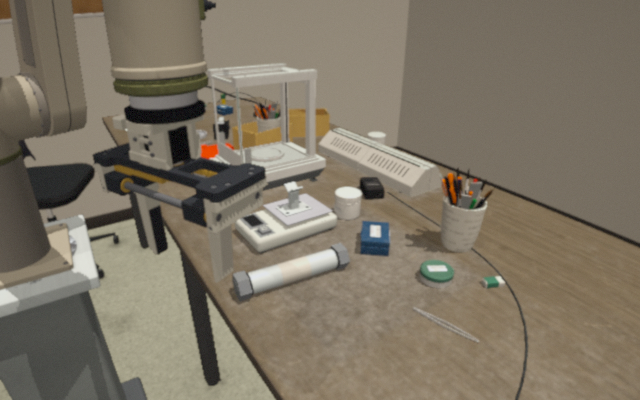

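View pics/top0.png

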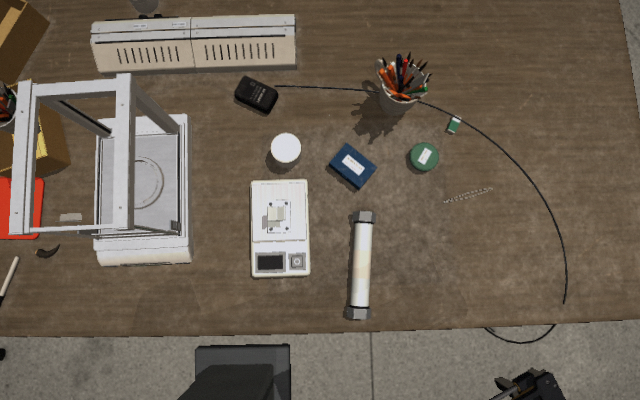

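The top view shows the scale at about (280,228), key at (297,262), cradle at (274,215), tube from (364,215) to (357,313), jar at (286,151) and slide box at (352,166). The scene view shows the tube from (243,285) to (342,257) and the V cradle at about (292,190).

```bash
python3 - <<'E'
from h import *
T=dict(np.load('top0.npz'));S=dict(np.load('scene0.npz'))
P=cloud(T);F=T['frame'].astype(int);Q=cloud(S)
print('table',np.nanmedian(P[300:310,400:450,2]), np.nanmedian(P[300:310,400:450],axis=(0,1)))
# tube: points above 0.012 in region
def rect(m,name):
    m=m.astype(np.uint8); n,l,st,c=cv2.connectedComponentsWithStats(m)
    i=1+np.argmax(st[1:,4]); mm=(l==i).astype(np.uint8); cn=max(cv2.findContours(mm,0,2)[0],key=cv2.contourArea)
    print(name,st[i],cv2.minAreaRect(cn)); return mm>0,cn
for n,s,C,box in(('top',T,P,(slice(195,335),slice(335,390))),('scene',S,Q,(slice(240,305),slice(225,355)))):
    m=np.zeros((400,640),bool); Z=C[...,2]; m[box]=(Z[box]>0.010)&(Z[box]<0.08); mm,cn=rect(m,n+' tube')
    X=C[mm]; 
    hi=X[X[:,2]>0.03]; c=hi.mean(0); u,sv,vt=np.linalg.svd(hi-c); d=vt[0]; pr=(X-c)@d; a,b=np.percentile(pr,[.5,99.5])
    print(n,'c',c,'d',d,'mid',c+d*(a+b)/2,'len',b-a,'maxz',np.percentile(X[:,2],[50,90,99]))
# scale cloud
for n,C in(('top',P),('scene',Q)):
    X=C.reshape(-1,3); b=(np.abs(X[:,0]-.47)<.2)&(X[:,1]>-.35)&(X[:,1]<-.1)
    for lo,hi in((.03,.045),(.0455,.06),(.09,.12)):
        k=X[b&(X[:,2]>lo)&(X[:,2]<hi)]; print(n,lo,len(k), k.mean(0) if len(k) else '', (k.min(0),k.max(0)) if len(k) else '')
print('key',dep(T,[(297,262)]),onz(T,[(297,262)],.046))
E
python3 - <<'E'
import cv2
a=cv2.imread('pics/top0.png')[170:330,230:400]; cv2.imwrite('pics/top0c.png',cv2.resize(a,None,fx=3.7,fy=3.7,interpolation=2))
a=cv2.imread('pics/scene0.png')[160:310,210:410]; cv2.imwrite('pics/scene0c.png',cv2.resize(a,None,fx=4,fy=4,interpolation=2))
E
```

```text
table -0.00031321263599737303 [ 3.85487453e-01 -5.26497132e-01 -3.13212636e-04]
top tube [ 347  210   29  110 2114] ((360.9969177246094, 264.56805419921875), (24.111467361450195, 108.9329833984375), 2.6025619506835938)
top c [ 0.47863125 -0.38504751  0.04035603] d [-9.95743431e-01  9.21684224e-02 -3.02727178e-05] mid [ 0.48024844 -0.3851972   0.04035608] len 0.22892638558779332 maxz [0.04066872 0.04527497 0.04803427]
scene tube [ 232  243  118   57 2558] ((290.02642822265625, 269.177978515625), (26.959312438964844, 119.49280548095703), 72.58203125)
scene c [ 0.47032217 -0.39457131  0.04039127] d [-0.9951065   0.09880308  0.00100404] mid [ 0.47843048 -0.39537638  0.04038309] len 0.2300406224943981 maxz [0.03741877 0.04546914 0.04860682]
top 0.03 2481 [ 0.52136359 -0.21045121  0.03763955] (array([ 0.45861018, -0.2742568 ,  0.0300406 ]), array([ 0.66997088, -0.14355773,  0.04492793]))
top 0.0455 2860 [ 0.59467335 -0.20981484  0.05232407] (array([ 0.47932563, -0.26685968,  0.04552528]), array([ 0.66095873, -0.15054697,  0.05973704]))
top 0.09 257 [ 0.58831322 -0.20835019  0.10773115] (array([ 0.57429061, -0.22707545,  0.09832328]), array([ 0.60203088, -0.19017015,  0.11599637]))
scene 0.03 1549 [ 0.5293079  -0.23478079  0.0382313 ] (array([ 0.45872087, -0.27750585,  0.03006512]), array([ 0.66891517, -0.14652679,  0.04479763]))
scene 0.0455 1145 [ 0.58825965 -0.22112988  0.05379142] (array([ 0.479521  , -0.27005267,  0.04580548]), array([ 0.66207552, -0.15177467,  0.05978189]))
scene 0.09 170 [ 0.58723587 -0.20972342  0.10514306] (array([ 0.5744378 , -0.22856176,  0.0901319 ]), array([ 0.60320388, -0.19084826,  0.11554933]))
key [[ 0.48802102 -0.24622258  0.04637491]] [[ 0.48801739 -0.24620694  0.046     ]]
```

View pics/top0c.png

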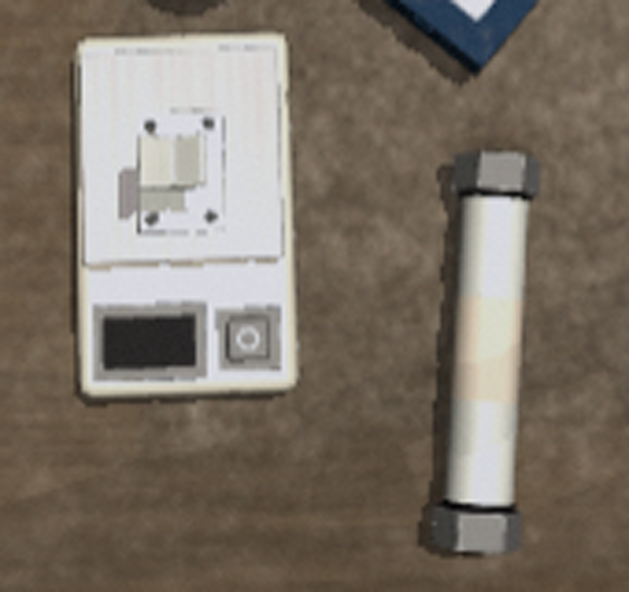

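View pics/scene0c.png

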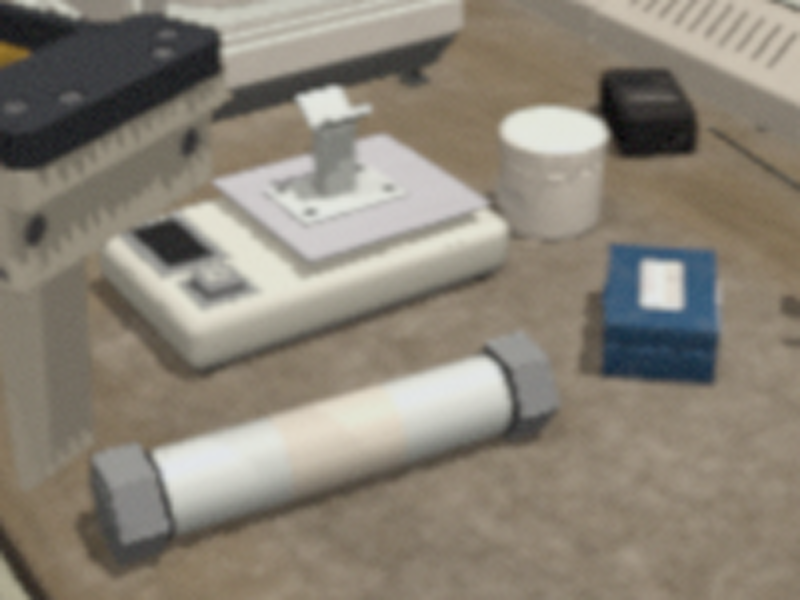

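Both crops show the key free at the front right, the V cradle free, and the tube clear of everything around it. Now I'll refine the positions.

```bash
python3 - <<'E'
from h import *
T=dict(np.load('top0.npz'));S=dict(np.load('scene0.npz'))
P=cloud(T);Q=cloud(S)
def rr(X): 
    return cv2.minAreaRect((X[:,:2]*1000).astype(np.float32))
def sel(C,lo,hi,x0,x1,y0,y1):
    X=C.reshape(-1,3); return X[(X[:,2]>lo)&(X[:,2]<hi)&(X[:,0]>x0)&(X[:,0]<x1)&(X[:,1]>y0)&(X[:,1]<y1)]
for n,C in(('top',P),('scene',Q)):
    print(n,'body',rr(sel(C,.03,.06,.44,.69,-.29,-.13)),'pan',rr(sel(C,.049,.056,.5,.68,-.29,-.13)))
    k=sel(C,.094,.118,.56,.62,-.24,-.18); print(' cradle',rr(k),k[:,2].min(),k[:,2].max())
    # flank plane normals -> groove direction
    for s in(0,1):
        kk=k[(k[:,1]>-.2087)==s]; kk=kk[kk[:,2]>.1]
        if len(kk)>20:
            c=kk.mean(0);u,sv,vt=np.linalg.svd(kk-c);nn=vt[2]*np.sign(vt[2][2]);print('  flank',s,len(kk),c,nn)
    k=sel(C,.043,.049,.46,.515,-.28,-.22); print(' key',len(k),rr(k),np.median(k[:,2]))
    g=sel(C,.04,.06,.56,.62,-.24,-.18);
# tube silhouettes: barrel edges on horizontal rows in top
Z=P[...,2]
L=[];R_=[]
for v in range(232,298,4):
    us=np.where((Z[v,335:390]>0.012))[0]+335
    L.append((us.min()-.5,v));R_.append((us.max()+.5,v))
o,dl=ray(T,L);o,dr=ray(T,R_)
# tangent-plane bisector onto z=0.020..; axis height .023
dl/=np.linalg.norm(dl,axis=1)[:,None];dr/=np.linalg.norm(dr,axis=1)[:,None]
b=dl+dr;A=o+b*((.023-o[2])/b[:,2])[:,None]
f=np.polyfit(A[:,0],A[:,1],1);print('axis y(x)=',f,'at .48:',np.polyval(f,.48),'ang',np.degrees(np.arctan(f[0])))
E
```

```text
top body ((566.1746215820312, -208.7508087158203), (215.09852600097656, 129.90223693847656), 0.6676904559135437) pan ((598.4225463867188, -208.10174560546875), (124.22770690917969, 116.27703094482422), 0.6875481605529785)
 cradle ((588.2111206054688, -208.5909423828125), (36.57466125488281, 27.940574645996094), 89.10426330566406) 0.09832328483454589 0.11599636864238017
  flank 0 120 [ 0.58825521 -0.21875935  0.10843906] [-0.0222721   0.58468173  0.81095698]
  flank 1 129 [ 0.58838025 -0.19869037  0.1075927 ] [ 0.01327441 -0.58610899  0.81012348]
 key 113 ((491.10736083984375, -245.19522094726562), (23.714492797851562, 23.416255950927734), 89.55233764648438) 0.046124080822515845
scene body ((565.8118896484375, -211.59230041503906), (213.63800048828125, 130.82205200195312), 0.42667028307914734) pan ((599.3099975585938, -210.36215209960938), (124.78900909423828, 118.2110366821289), 0.7305667996406555)
 cradle ((588.9061889648438, -209.79090881347656), (37.718505859375, 28.231565475463867), 88.60186767578125) 0.09413680779126249 0.11554933262068162
  flank 0 42 [ 0.58723791 -0.22251237  0.10894741] [0.02060516 0.70209964 0.71178053]
  flank 1 79 [ 0.58764421 -0.1997911   0.10927763] [-0.04714725 -0.6238164   0.78014757]
 key 75 ((490.2179870605469, -247.37667846679688), (22.995330810546875, 24.384340286254883), 5.255951881408691) 0.047194459837816005
axis y(x)= [-0.09040178 -0.34302552] at .48: -0.3864183757594656 ang -5.165599331418594
```

Request:
drive_tool(deltas=[[0, [0.0197, 0.0247, -0.008], [0, 0, -0.053]], [0, [0.0197, 0.0247, -0.008], [0, 0, -0.053]], [0, [0.0197, 0.0247, -0.008], [0, 0, -0.053]], [0, [0.0197, 0.0247, -0.008], [0, 0, -0.053]], [0, [0.0197, 0.0247, -0.008], [0, 0, -0.053]], [0, [0.0197, 0.0247, -0.008], [0, 0, -0.053]], [0, [0.0197, 0.0247, -0.008], [0, 0, -0.053]], [0, [0.0197, 0.0247, -0.008], [0, 0, -0.053]], [0, [0.0197, 0.0247, -0.008], [0, 0, -0.053]], [0, [0.0197, 0.0247, -0.008], [0, 0, -0.053]], [0, [0.0197, 0.0247, -0.008], [0, 0, 0]], [0, [0.0191, 0.0247, -0.008], [0, 0, 0]]])

```text
t: 1.1
tool_pos: [0.4913, -0.2452, 0.1219]
tool_rot: [0.999, -0.046, -0.0, -0.0]
contact_force: [0.4, -0.4, -0.0]
gripper_width: 0.191
```

Request:
drive_tool(deltas=[[0, [0, 0, -0.02], [0, 0, 0]], [0, [0, 0, -0.02], [0, 0, 0]], [0, [0, 0, -0.015], [0, 0, 0]], [0, [0, 0, 0], [0, 0, 0]], [0, [0, 0, 0], [0, 0, 0]]])

```text
t: 1.52
tool_pos: [0.4897, -0.246, 0.0665]
tool_rot: [0.999, -0.046, -0.001, -0.001]
contact_force: [0.0, -0.5, 0.6]
gripper_width: 0.008
```

Request:
drive_tool(deltas=[[0, [0, 0, -0.012], [0, 0, 0]], [0, [0, 0, -0.006], [0, 0, 0]], [0, [0, 0, -0.003], [0, 0, 0]], [0, [0, 0, -0.001], [0, 0, 0]], [0, [0, 0, -0.001], [0, 0, 0]]])

```text
t: 1.93
tool_pos: [0.4906, -0.2469, 0.0448]
tool_rot: [0.999, -0.046, -0.0, 0.0]
contact_force: [-2.5, -0.3, 2.2]
gripper_width: 0.006
```

```bash
python3 - <<'E'
from h import *
s=snap('scene'); cv2.imwrite('pics/press1.png',cv2.resize(s['frame'][150:310,200:400,::-1],None,fx=4,fy=4)); o=status.get_obs(); print(o['tool_pos'],o['contact_force'])
E
```

```text
[ 0.49065644 -0.24686017  0.04476219] [-1.56125997  0.77929087  2.10062776]
```

View pics/press1.png

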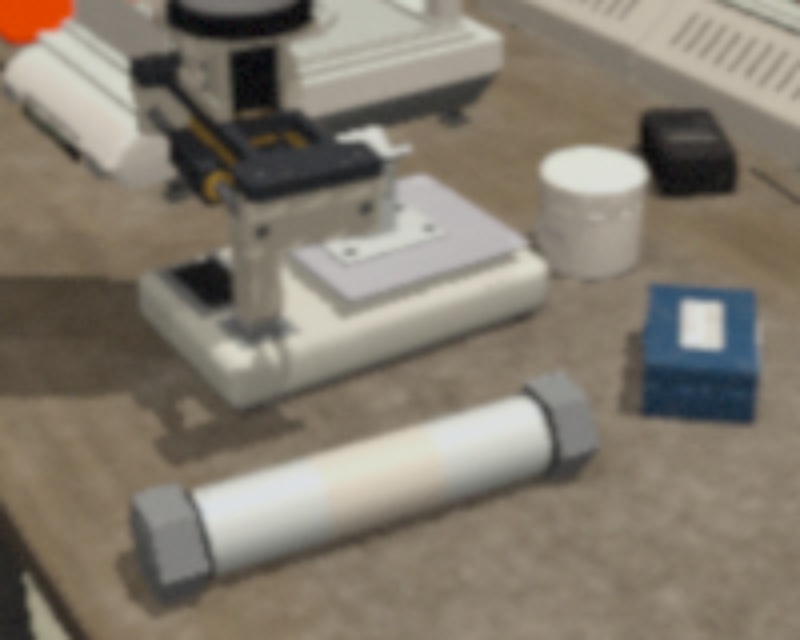

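The closed fingers sit on the key at about (262,322) in the crop, and there's 2 N of contact. I'll press on in small steps.

Request:
drive_tool(deltas=[[0, [0, 0, -0.001], [0, 0, 0]], [0, [0, 0, -0.001], [0, 0, 0]], [0, [0, 0, -0.001], [0, 0, 0]], [0, [0, 0, 0], [0, 0, 0]]])

```text
t: 2.32
tool_pos: [0.491, -0.247, 0.0428]
tool_rot: [0.999, -0.046, 0.0, 0.0]
contact_force: [-5.2, 1.4, 10.1]
gripper_width: 0.007
```

Request:
drive_tool(deltas=[[0, [0, 0, -0.001], [0, 0, 0]], [0, [0, 0, -0.001], [0, 0, 0]], [0, [0, 0, 0], [0, 0, 0]], [0, [0, 0, 0], [0, 0, 0]]])

```text
t: 2.65
tool_pos: [0.4911, -0.2471, 0.0426]
tool_rot: [0.999, -0.046, 0.0, 0.0]
contact_force: [-12.7, 6.8, 27.0]
gripper_width: 0.003
```

```bash
python3 - <<'E'
from h import *
s=snap('scene'); cv2.imwrite('pics/press2.png',cv2.resize(s['frame'][150:310,200:400,::-1],None,fx=4,fy=4)); o=status.get_obs(); print(o['tool_pos'],o['contact_force'])
s=snap('top'); cv2.imwrite('pics/press2t.png',cv2.resize(s['frame'][170:330,230:400,::-1],None,fx=3.7,fy=3.7))
E
```

```text
[ 0.49107835 -0.24704725  0.04258213] [-11.76490619   6.98189201  26.80116018]
```

View pics/press2t.png

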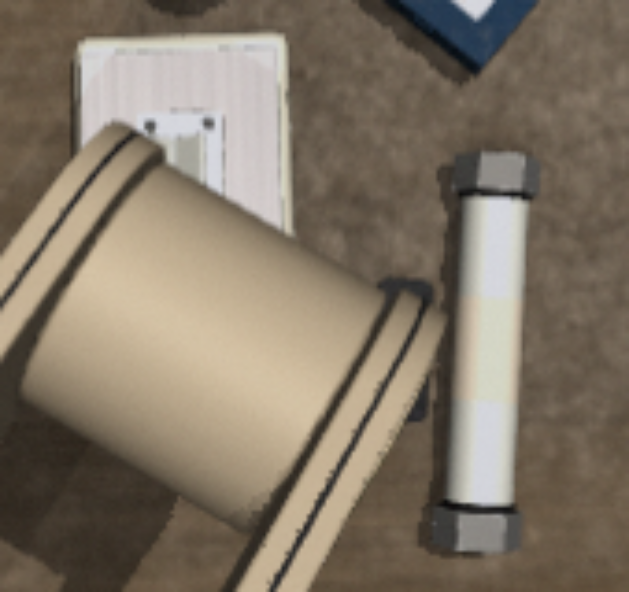

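View pics/press2.png

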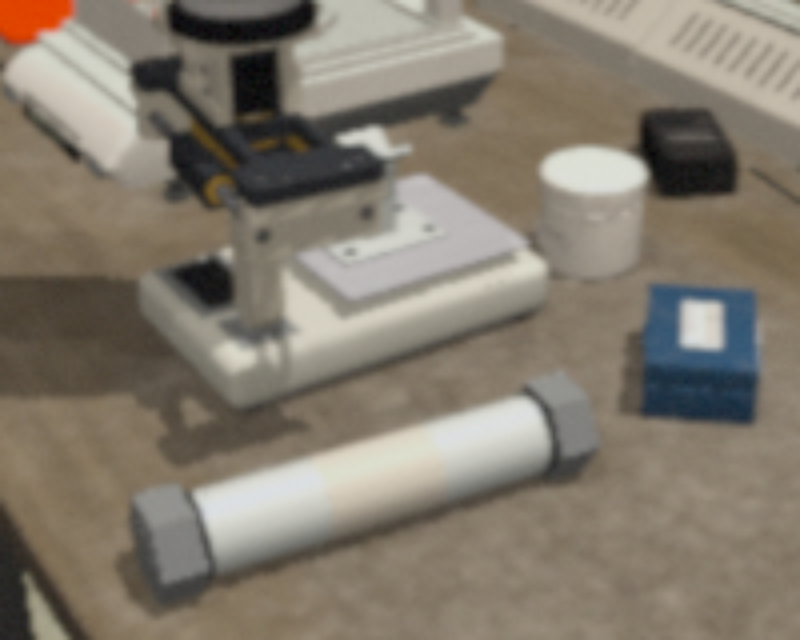

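Hard stop at z 0.0425, 4 mm below first contact at about 0.0465, with 27 N on it, so the key is fully down. Next I'll release it and go over to the tube.

Request:
drive_tool(deltas=[[0, [0, 0, 0.02], [0, 0, 0]], [0, [0, 0, 0.03], [0, 0, 0]], [0.093, [0, 0, 0.03], [0, 0, 0]], [0.093, [0, -0.025, 0], [0, 0, 0]], [0.093, [0, -0.025, 0], [0, 0, 0]], [0.093, [0, -0.03, 0], [0, 0, 0]], [0.093, [-0.005, -0.03, 0], [0, 0, 0]], [0.093, [-0.0055, -0.0305, 0], [0, 0, 0]], [0.093, [0, 0, 0], [0, 0, 0]], [0.093, [0, 0, 0], [0, 0, 0]]])

```text
t: 3.58
tool_pos: [0.4798, -0.3887, 0.1193]
tool_rot: [0.999, -0.047, 0.0, 0.0]
contact_force: [-0.1, 0.7, 0.0]
gripper_width: 0.527
```

```bash
python3 - <<'E'
from h import *
s=snap('scene','pre1'); o=status.get_obs(); print(o['tool_pos'],o['tool_rot'],o['contact_force'],o['torque'],o['gripper_width'])
cv2.imwrite('pics/pre1c.png',cv2.resize(s['frame'][150:310,200:400,::-1],None,fx=4,fy=4))
C=cloud(s);X=C.reshape(-1,3);k=X[(X[:,2]>.0425)&(X[:,2]<.0495)&(X[:,0]>.478)&(X[:,0]<.503)&(X[:,1]>-.26)&(X[:,1]<-.233)];print('key z',np.median(k[:,2]),len(k))
E
```

```text
[ 0.48004428 -0.38744181  0.11927356] [ 9.98929621e-01 -4.62549661e-02 -1.08611356e-05 -3.01345382e-04] [ 0.80090316 -0.2772974   0.03352771] [0.09170219 0.01276691 0.01585303] 0.5743076693012419
key z 0.04739373741636263 78
```

View pics/pre1c.png

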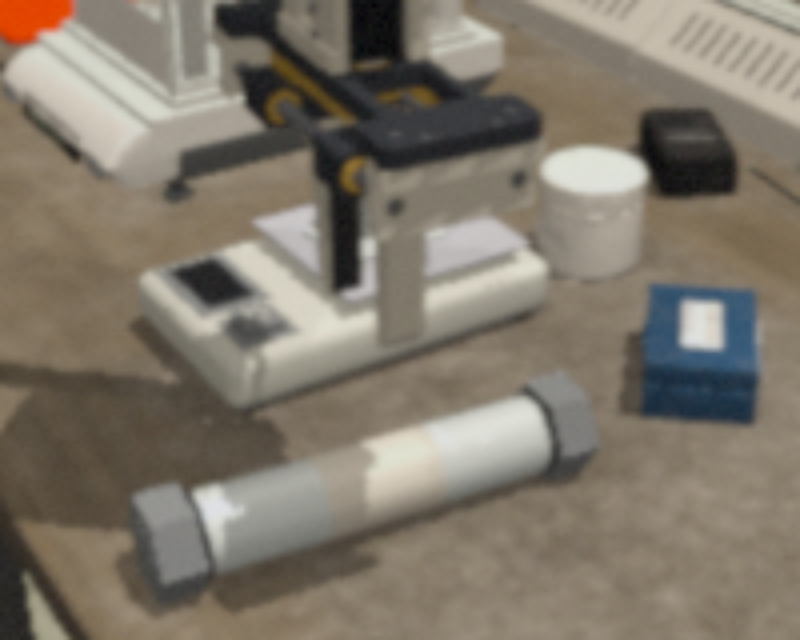

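The key is back up (z 0.047) and the open gripper is over the tube.

Request:
drive_tool(deltas=[[0.093, [0, 0, 0], [0, 0, 0]], [0.093, [0, 0, -0.01], [0, 0, 0]], [0.093, [0, 0, -0.01], [0, 0, 0]], [0.093, [0, 0, -0.01], [0, 0, 0]], [0.093, [0, 0, -0.02], [0, 0, 0]], [0.093, [0, 0, -0.02], [0, 0, 0]], [0.093, [0, 0, -0.02], [0, 0, 0]], [0.093, [0, 0, -0.02], [0, 0, 0]], [0.093, [0, 0, 0], [0, 0, 0]], [0.093, [0, 0, 0], [0, 0, 0]]])

```text
t: 4.47
tool_pos: [0.4788, -0.3854, 0.0073]
tool_rot: [0.999, -0.045, -0.002, -0.002]
contact_force: [0.5, 0.2, -0.3]
gripper_width: 1.0
```

```bash
python3 - <<'E'
from h import *
s=snap('scene','pre2'); o=status.get_obs(); print(o['tool_pos'],o['contact_force'],o['torque'],o['gripper_width'])
cv2.imwrite('pics/pre2c.png',cv2.resize(s['frame'][150:310,200:400,::-1],None,fx=4,fy=4))
E
```

```text
[ 0.47999048 -0.38659042  0.00919024] [-0.12353063 -0.82563474  0.60560924] [0.05146736 0.04837229 0.0205404 ] 1.0026545105761921
```

View pics/pre2c.png

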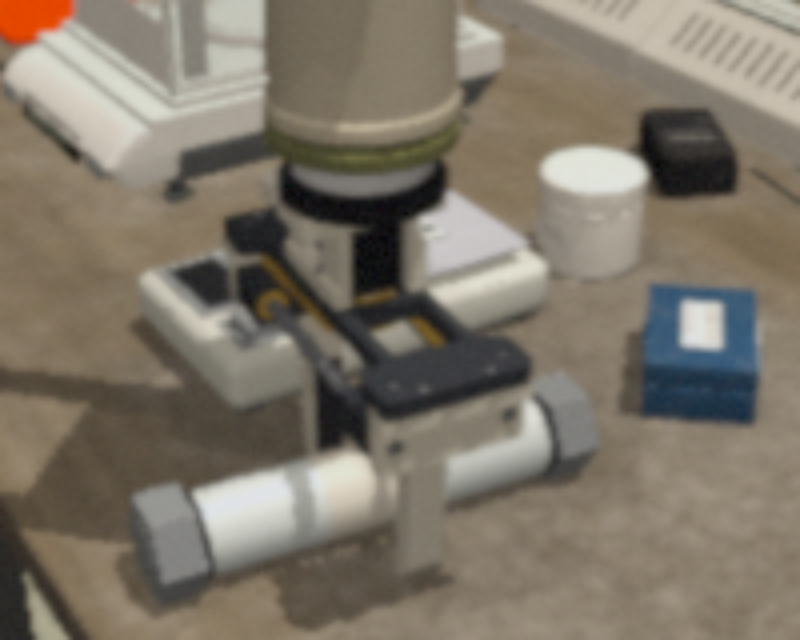

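The fingers straddle the tube at its band. I'll close and do a small trial lift.

Request:
drive_tool(deltas=[[0.03, [0, 0, 0], [0, 0, 0]], [0.03, [0, 0, 0], [0, 0, 0]], [0.03, [0, 0, 0], [0, 0, 0]], [0.03, [0, 0, 0], [0, 0, 0]], [0.03, [0, 0, 0], [0, 0, 0]], [0.03, [0, 0, 0], [0, 0, 0]], [0.03, [0, 0, 0], [0, 0, 0]], [0.03, [0, 0, 0], [0, 0, 0]], [0.03, [0, 0, 0], [0, 0, 0]], [0.03, [0, 0, 0], [0, 0, 0]]], grip_force=40)

```text
t: 5.35
tool_pos: [0.4803, -0.3868, 0.0096]
tool_rot: [0.999, -0.046, -0.0, -0.0]
contact_force: [0.2, 2.3, 1.3]
gripper_width: 0.42
```

```bash
cat >> h.py <<'E'
def mom(k=8):
    F=[];M=[]
    for i in range(k):
        viewer.snapshot('top'); o=status.get_obs(); F.append(o['contact_force']);M.append(o['torque'])
    print('t',o['t'],'pos',o['tool_pos'],'w',o['gripper_width'],'\nF',np.mean(F,0),'M',np.mean(M,0),'sd',np.std(M,0))
def tube(s,x0=.3,x1=.65,y0=-.5,y1=-.28,zlo=.012,zhi=.1):
    pass
E
python3 - <<'E'
from h import *
mom()
E
```

```text
t 5.75 pos [ 0.48023065 -0.38687891  0.00958018] w 0.42230935433382416 
F [-0.17056207  4.00407812  3.03036301] M [ 0.81466392  0.03395512 -0.05405882] sd [0.10863216 0.03413598 0.03253816]
```

Request:
drive_tool(deltas=[[0.03, [0, 0, 0.004], [0, 0, 0]], [0.03, [0, 0, 0.004], [0, 0, 0]], [0.03, [0, 0, 0.002], [0, 0, 0]], [0.03, [0, 0, 0], [0, 0, 0]], [0.03, [0, 0, 0], [0, 0, 0]], [0.03, [0, 0, 0], [0, 0, 0]]])

```text
t: 6.25
tool_pos: [0.4802, -0.3875, 0.0196]
tool_rot: [0.999, -0.046, 0.0, 0.0]
contact_force: [1.2, -0.6, -4.5]
gripper_width: 0.421
```

```bash
python3 - <<'E'
from h import *
mom()
s=snap('scene','lift1')
cv2.imwrite('pics/lift1c.png',cv2.resize(s['frame'][150:310,200:400,::-1],None,fx=4,fy=4))
E
```

```text
t 6.65 pos [ 0.48018141 -0.38725692  0.0195639 ] w 0.41903946699628275 
F [ 0.34755552 -0.53780359 -5.49056163] M [-0.11455014 -0.16869399  0.06183388] sd [0.03536652 0.04684456 0.02740268]
```

View pics/lift1c.png

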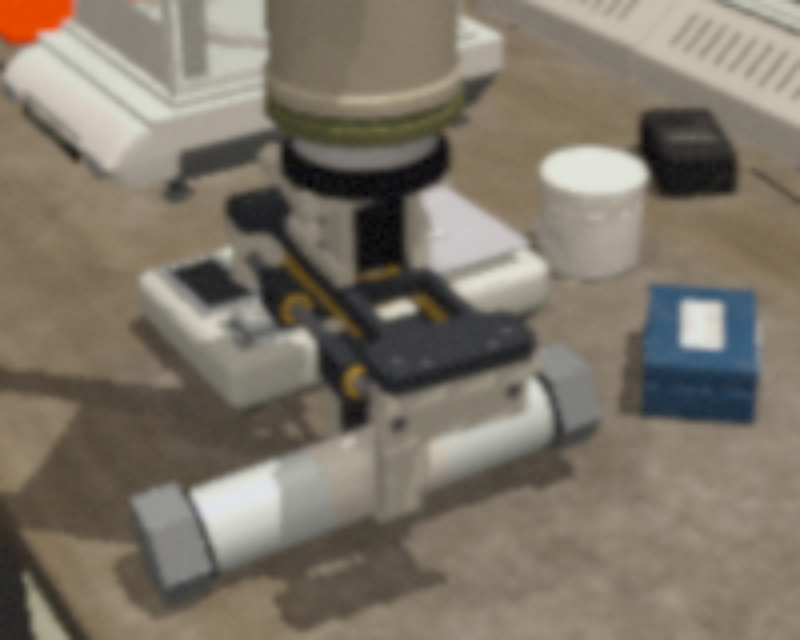

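The trial lift drooped. The near (-x) cap stayed on the table at about (165,550), and the far cap at (565,390) lifted. The balance point is therefore toward -x, an estimated 35–48 mm from the middle going by the moment and force. I'll set it down and shift the grip 42 mm.

Request:
drive_tool(deltas=[[0.03, [0, 0, -0.005], [0, 0, 0]], [0.03, [0, 0, -0.004], [0, 0, 0]], [0.03, [0, 0, -0.001], [0, 0, 0]], [0.06, [0, 0, 0], [0, 0, 0]], [0.06, [0, 0, 0], [0, 0, 0]], [0.06, [0, 0, 0], [0, 0, 0]], [0.06, [0, 0, 0], [0, 0, 0]], [0.06, [0, 0, 0], [0, 0, 0]], [0.06, [-0.0209, 0.0019, 0], [0, 0, 0]], [0.06, [-0.0209, 0.0019, 0], [0, 0, 0]], [0.06, [0, 0, 0], [0, 0, 0]], [0.06, [0, 0, 0], [0, 0, 0]]])

```text
t: 7.7
tool_pos: [0.4378, -0.3834, 0.0096]
tool_rot: [0.999, -0.046, -0.0, -0.0]
contact_force: [1.1, 0.2, -0.6]
gripper_width: 0.644
```

```bash
python3 - <<'E'
from h import *
mom()
s=snap('scene')
cv2.imwrite('pics/shift1c.png',cv2.resize(s['frame'][150:310,200:400,::-1],None,fx=4,fy=4))
E
```

```text
t 8.1 pos [ 0.43889853 -0.38345075  0.00967018] w 0.6454224506844815 
F [ 0.17225479 -0.11421315  0.01441961] M [ 0.02730058  0.01413704 -0.00678883] sd [0.0272172  0.02871504 0.02409217]
```

View pics/shift1c.png

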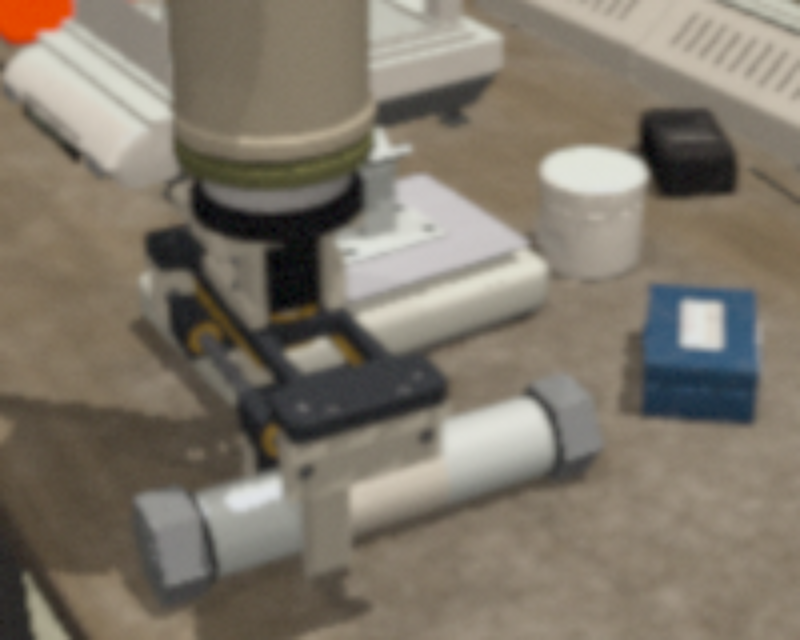

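The tube lies flat again, with the fingers left of the band at about (325,530). I'll grip and lift.

Request:
drive_tool(deltas=[[0.03, [0, 0, 0], [0, 0, 0]], [0.03, [0, 0, 0], [0, 0, 0]], [0.03, [0, 0, 0], [0, 0, 0]], [0.03, [0, 0, 0], [0, 0, 0]], [0.03, [0, 0, 0], [0, 0, 0]], [0.03, [0, 0, 0.004], [0, 0, 0]], [0.03, [0, 0, 0.004], [0, 0, 0]], [0.03, [0, 0, 0.004], [0, 0, 0]], [0.03, [0, 0, 0], [0, 0, 0]], [0.03, [0, 0, 0], [0, 0, 0]]])

```text
t: 8.98
tool_pos: [0.4385, -0.3836, 0.0219]
tool_rot: [0.999, -0.046, 0.0, 0.0]
contact_force: [-0.2, -0.3, -5.6]
gripper_width: 0.418
```

```bash
python3 - <<'E'
from h import *
mom()
s=snap('scene')
cv2.imwrite('pics/lift2c.png',cv2.resize(s['frame'][150:310,200:400,::-1],None,fx=4,fy=4))
E
```

```text
t 9.3833 pos [ 0.43837707 -0.38336597  0.02147284] w 0.42217055989695335 
F [ 0.05775989  0.05683392 -6.07090072] M [0.03106894 0.00478783 0.01142682] sd [0.01432098 0.02825424 0.03834962]
```

View pics/lift2c.png

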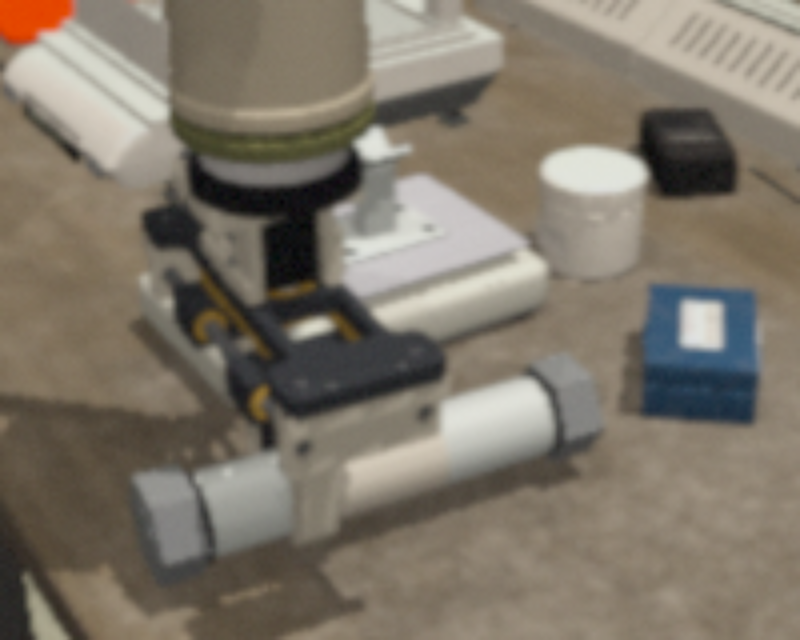

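The tube lifts level: both caps are clear, the residual moment is about 0.005 N m and the weight is 6.07 N. I'll lift it high and measure again, and also check the overhead obstacles.

Request:
drive_tool(deltas=[[0.03, [0, 0, 0.008], [0, 0, 0]], [0.03, [0, 0, 0.014], [0, 0, 0]], [0.03, [0, 0, 0.016], [0, 0, 0]], [0.03, [0, 0, 0.016], [0, 0, 0]], [0.03, [0, 0, 0.016], [0, 0, 0]], [0.03, [0, 0, 0.016], [0, 0, 0]], [0.03, [0, 0, 0.016], [0, 0, 0]], [0.03, [0, 0, 0.016], [0, 0, 0]], [0.03, [0, 0, 0.016], [0, 0, 0]], [0.03, [0, 0, 0.01], [0, 0, 0]], [0.03, [0, 0, 0.0045], [0, 0, 0]], [0.03, [0, 0, 0], [0, 0, 0]]])

```text
t: 10.43
tool_pos: [0.439, -0.384, 0.1717]
tool_rot: [0.999, -0.046, 0.001, 0.001]
contact_force: [-1.1, 0.1, -5.6]
gripper_width: 0.422
```

```bash
python3 - <<'E'
from h import *
mom(20)
s=snap('scene','high1')
T=dict(np.load('top0.npz'));S=dict(np.load('scene0.npz'))
for n,C in(('top',cloud(T)),('scene',cloud(S))):
    X=C.reshape(-1,3);
    for lo in(.13,.19,.3):
        k=X[(X[:,2]>lo)&(X[:,0]>.4)&(X[:,0]<.9)&(X[:,1]>-.35)&(X[:,1]<.1)]; print(n,lo,len(k),k[:,1].min() if len(k) else '', k[np.argmin(k[:,1])] if len(k) else '')
print('jar',dep(T,[(286,151)]),'box',dep(T,[(352,166)]))
E
```

```text
t 11.4333 pos [ 0.43842736 -0.38345556  0.17015665] w 0.4193691754331195 
F [-0.10850702 -0.07415017 -6.13209643] M [0.04125046 0.00752337 0.00064948] sd [0.0253166  0.03151297 0.03619959]
top 0.13 5352 -0.01040902302696356 [ 0.54562428 -0.01040902  0.3314431 ]
top 0.19 5043 -0.01040902302696356 [ 0.54562428 -0.01040902  0.3314431 ]
top 0.3 4431 -0.01040902302696356 [ 0.54562428 -0.01040902  0.3314431 ]
scene 0.13 1916 -0.013187665327026088 [ 0.54765655 -0.01318767  0.32544673]
scene 0.19 1596 -0.013187665327026088 [ 0.54765655 -0.01318767  0.32544673]
scene 0.3 1079 -0.013187665327026088 [ 0.54765655 -0.01318767  0.32544673]
jar [[ 0.72727266 -0.22760234  0.0653484 ]] box [[ 0.6968469  -0.37254566  0.03718564]]
```

View pics/high1.png

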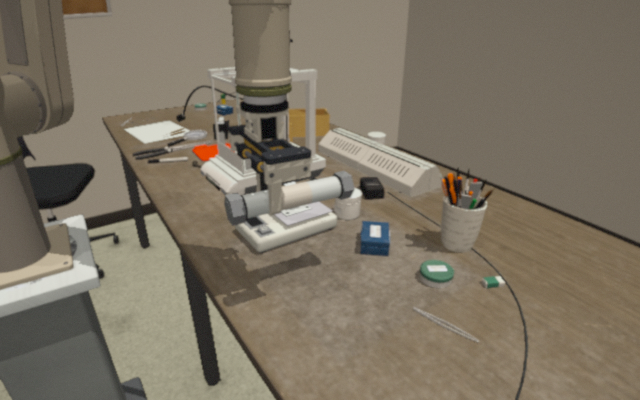

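The tube is held level at 17 cm and the balance frame is at least 10 cm away from the path. I'll move it over the cradle.

Request:
drive_tool(deltas=[[0.03, [0.006, 0.007, 0], [0, 0, 0.008]], [0.03, [0.012, 0.014, 0], [0, 0, 0.01]], [0.03, [0.015, 0.0175, 0], [0, 0, 0.01]], [0.03, [0.015, 0.0175, 0], [0, 0, 0.01]], [0.03, [0.015, 0.0175, 0], [0, 0, 0.01]], [0.03, [0.015, 0.0175, 0], [0, 0, 0.01]], [0.03, [0.015, 0.0175, 0], [0, 0, 0.01]], [0.03, [0.015, 0.0175, 0], [0, 0, 0.01]], [0.03, [0.015, 0.0175, 0], [0, 0, 0.01]], [0.03, [0.012, 0.014, 0], [0, 0, 0.008]], [0.03, [0.01, 0.012, 0], [0, 0, 0.005]], [0.03, [0.0046, 0.0052, 0], [0, 0, 0.003]]])

```text
t: 12.48
tool_pos: [0.5894, -0.2064, 0.1701]
tool_rot: [1.0, 0.008, 0.0, -0.0]
contact_force: [0.7, -0.8, -6.9]
gripper_width: 0.421
```

Request:
drive_tool(deltas=[[0.03, [0, 0, 0], [0, 0, 0]], [0.03, [0, 0, 0], [0, 0, 0]], [0.03, [0, 0, 0], [0, 0, 0]], [0.03, [0, 0, 0], [0, 0, 0]]])

```text
t: 12.82
tool_pos: [0.5874, -0.2097, 0.1701]
tool_rot: [1.0, 0.006, -0.0, 0.0]
contact_force: [0.1, -0.1, -6.4]
gripper_width: 0.421
```

```bash
python3 - <<'E'
from h import *
mom(4); print(status.get_obs()['tool_rot'])
s=snap('scene'); cv2.imwrite('pics/over1c.png',cv2.resize(s['frame'][110:270,200:400,::-1],None,fx=4,fy=4))
t=snap('top'); cv2.imwrite('pics/over1t.png',cv2.resize(t['frame'][110:310,200:400,::-1],None,fx=3,fy=3))
for n,q in(('scene',s),('top',t)):
    X=cloud(q).reshape(-1,3)
    for a,b in((.5,.52),(.54,.56),(.66,.68),(.68,.71),(.728,.75)):
        k=X[(X[:,0]>a)&(X[:,0]<b)&(np.abs(X[:,1]+.2088)<.04)&(X[:,2]>.15)&(X[:,2]<.22)]
        if len(k)>5: print(n,a,len(k),'ymin/max',np.percentile(k[:,1],[2,98]),'z max',np.percentile(k[:,2],[2,98]),'xmax',k[:,0].min(),k[:,0].max())
E
```

```text
t 13.0167 pos [ 0.58768588 -0.20937704  0.17016714] w 0.4217257417026325 
F [ 0.08006418 -0.00908728 -6.33070859] M [ 0.07941058  0.00643449 -0.02473449] sd [0.03913925 0.00913694 0.00193058]
[ 9.99982502e-01  5.91557948e-03 -3.08671888e-05  3.83853930e-05]
scene 0.5 190 ymin/max [-0.23514403 -0.18999597] z max [0.16327596 0.20815991] xmax 0.5148255533759558 0.5199942858559337
scene 0.54 141 ymin/max [-0.23207748 -0.21016626] z max [0.16998201 0.20559673] xmax 0.5402050821049541 0.5599561862996889
scene 0.66 126 ymin/max [-0.23070624 -0.20770112] z max [0.17063963 0.20563585] xmax 0.6600323714507852 0.6799934060665742
scene 0.68 174 ymin/max [-0.23112252 -0.20926694] z max [0.17112418 0.20607376] xmax 0.6801175900233076 0.7099289254096597
scene 0.728 125 ymin/max [-0.23474687 -0.19865873] z max [0.16427299 0.20938274] xmax 0.7280233626253889 0.7469461573239462
top 0.5 36 ymin/max [-0.23617895 -0.21620854] z max [0.18433617 0.20750033] xmax 0.5149527946284417 0.5199874804427261
top 0.54 11 ymin/max [-0.23133256 -0.22812053] z max [0.18671896 0.19379876] xmax 0.5400254597275541 0.5492531463745022
top 0.728 92 ymin/max [-0.23400218 -0.20058869] z max [0.18421313 0.2083735 ] xmax 0.7324121003662707 0.745075385894353
```

View pics/over1c.png

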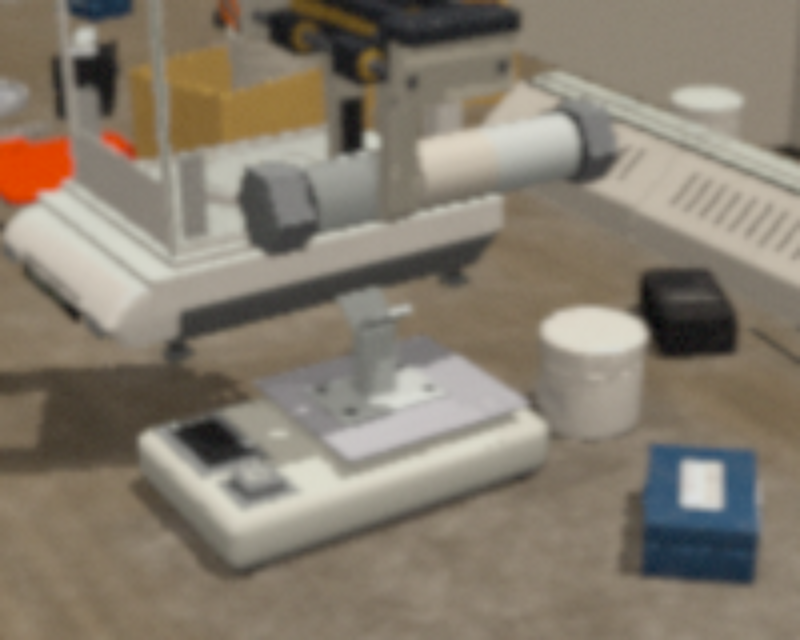

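View pics/over1t.png

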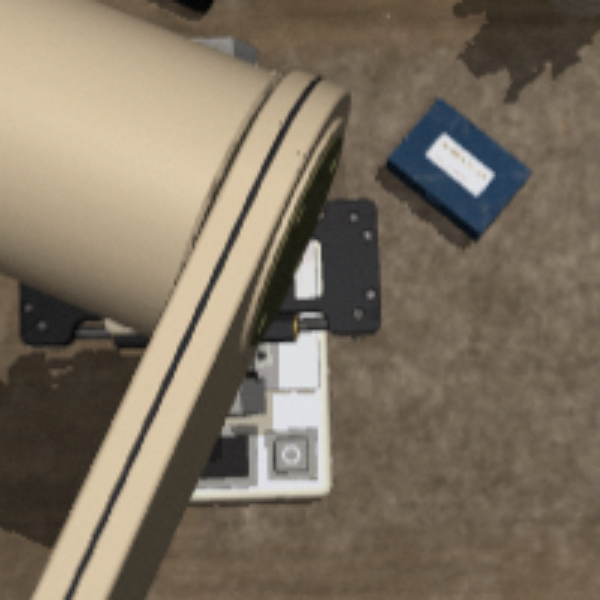

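The tube is level over the V. The scene view shows the tube's gripped point above the cradle at (375,300), and cap heights are within 2 mm of each other. I'll lower it to just above contact.

Request:
drive_tool(deltas=[[0.03, [0, 0.0005, -0.005], [0, 0, 0]], [0.03, [0, 0, -0.009], [0, 0, 0]], [0.03, [0, 0, -0.01], [0, 0, 0]], [0.03, [0, 0, -0.01], [0, 0, 0]], [0.03, [0, 0, -0.007], [0, 0, 0]], [0.03, [0, 0, -0.005], [0, 0, 0]], [0.03, [0, 0, -0.003], [0, 0, 0]], [0.03, [0, 0, -0.002], [0, 0, 0]], [0.03, [0, 0, 0], [0, 0, 0]], [0.03, [0, 0, 0], [0, 0, 0]]])

```text
t: 13.95
tool_pos: [0.5883, -0.2084, 0.1195]
tool_rot: [1.0, 0.006, 0.0, 0.0]
contact_force: [0.4, -0.2, -5.8]
gripper_width: 0.422
```

```bash
python3 - <<'E'
from h import *
mom(5)
s=snap('scene'); cv2.imwrite('pics/low1c.png',cv2.resize(s['frame'][130:250,230:380,::-1],None,fx=5,fy=5,interpolation=2))
E
```

```text
t 14.2 pos [ 0.58830085 -0.20839002  0.11965072] w 0.426680088993901 
F [-0.15929772  0.19021321 -6.26063228] M [ 0.03845458 -0.01594069 -0.00523029] sd [0.03594142 0.02659219 0.01821645]
```

View pics/low1c.png

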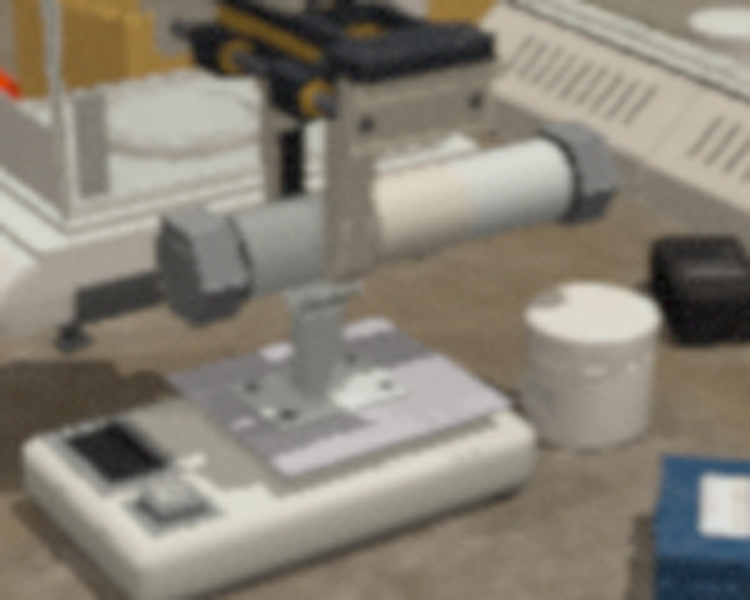

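```bash
python3 - <<'E'
from h import *
s=snap('scene')
for X in([.574,-.2271,.114],[.602,-.2271,.114],[.588,-.2465,.1195],[.5805,-.2465,.1195],[.5955,-.2465,.1195]): print(X,(proj(s,X)[0]-[230,130])*5)
C=cloud(s).reshape(-1,3)
k=C[(C[:,0]>.55)&(C[:,0]<.62)&(C[:,1]<-.24)&(C[:,1]>-.26)&(C[:,2]>.12)&(C[:,2]<.15)];print('finger',len(k),np.percentile(k,[3,50,97],axis=0))
k=C[(C[:,0]>.55)&(C[:,0]<.62)&(C[:,1]<-.18)&(C[:,1]>-.24)&(C[:,2]>.065)&(C[:,2]<.118)];print('cradle',len(k),np.percentile(k,[3,50,97],axis=0))
E
```

```text
[0.574, -0.2271, 0.114] [307.40605734 296.8399697 ]
[0.602, -0.2271, 0.114] [360.07405722 283.18219073]
[0.588, -0.2465, 0.1195] [356.08657267 293.69368849]
[0.5805, -0.2465, 0.1195] [341.74246546 297.45339171]
[0.5955, -0.2465, 0.1195] [370.3091074  289.96667093]
finger 58 [[ 0.58066668 -0.24590109  0.13047602]
 [ 0.58904568 -0.24373524  0.13998053]
 [ 0.59739099 -0.24091954  0.14885796]]
cradle 227 [[ 0.57565385 -0.22710688  0.06624334]
 [ 0.58582222 -0.21637872  0.09132895]
 [ 0.60054101 -0.20216586  0.11447215]]
```

The finger is centred at x 0.589 and the cradle at 0.588, so they line up. Now down to contact in small steps.

Request:
drive_tool(deltas=[[0.03, [0, 0, -0.002], [0, 0, 0]], [0.03, [0, 0, -0.0015], [0, 0, 0]], [0.03, [0, 0, -0.001], [0, 0, 0]], [0.03, [0, 0, -0.001], [0, 0, 0]], [0.03, [0, 0, 0], [0, 0, 0]], [0.03, [0, 0, 0], [0, 0, 0]]])

```text
t: 14.8
tool_pos: [0.5879, -0.2082, 0.1135]
tool_rot: [1.0, 0.006, -0.0, -0.0]
contact_force: [-0.5, 0.5, -5.8]
gripper_width: 0.425
```

Request:
drive_tool(deltas=[[0.03, [0, 0, -0.0005], [0, 0, 0]], [0.03, [0, 0, -0.0005], [0, 0, 0]], [0.03, [0, 0, 0], [0, 0, 0]], [0.03, [0, 0, 0], [0, 0, 0]]])

```text
t: 15.13
tool_pos: [0.5882, -0.2082, 0.113]
tool_rot: [1.0, 0.006, 0.0, 0.0]
contact_force: [-1.3, 2.1, -2.9]
gripper_width: 0.42
```

Contact begins (3 N carried, with a small +y push), so I'll centre it slightly toward +y and ease down.

Request:
drive_tool(deltas=[[0.03, [0, 0.0005, 0], [0, 0, 0]], [0.03, [0, 0.0003, -0.0003], [0, 0, 0]], [0.03, [0, 0, 0], [0, 0, 0]], [0.03, [0, 0, 0], [0, 0, 0]]])

```text
t: 15.47
tool_pos: [0.5882, -0.2078, 0.1127]
tool_rot: [1.0, 0.006, 0.0, 0.0]
contact_force: [-1.2, -0.8, -2.4]
gripper_width: 0.423
```

```bash
python3 - <<'E'
from h import *
mom(5)
E
```

```text
t 15.7167 pos [ 0.58825269 -0.20781367  0.1127329 ] w 0.4207257188614553 
F [-0.86587645 -2.38639296 -1.88804123] M [-0.30992279  0.14423721  0.03449089] sd [0.06103261 0.02286649 0.01728078]
```

Request:
drive_tool(deltas=[[0.03, [0, -0.0004, -0.0004], [0, 0, 0]], [0.03, [0, 0, 0], [0, 0, 0]], [0.03, [0, 0, 0], [0, 0, 0]], [0.03, [0, 0, 0], [0, 0, 0]]], grip_force=15)

```text
t: 16.05
tool_pos: [0.5883, -0.2079, 0.1126]
tool_rot: [1.0, 0.006, 0.0, 0.0]
contact_force: [-3.2, -0.4, 4.7]
gripper_width: 0.429
```

Request:
drive_tool(deltas=[[0.03, [0, 0, 0], [0, 0, 0]], [0.03, [0, 0, 0], [0, 0, 0]], [0.03, [0, 0, 0], [0, 0, 0]]], grip_force=4)

```text
t: 16.3
tool_pos: [0.5885, -0.2079, 0.1124]
tool_rot: [1.0, 0.006, 0.001, 0.0]
contact_force: [-1.1, -0.7, 4.2]
gripper_width: 0.431
```

```bash
python3 - <<'E'
from h import *
mom(6)
s=snap('scene'); cv2.imwrite('pics/soft1c.png',cv2.resize(s['frame'][130:250,230:380,::-1],None,fx=5,fy=5,interpolation=2))
E
```

```text
t 16.6 pos [ 0.58844185 -0.20786202  0.11220922] w 0.427007690395438 
F [0.30847314 0.30780673 5.00920819] M [ 0.11343395  0.03759636 -0.01878719] sd [0.02276697 0.07021947 0.02404876]
```

View pics/soft1c.png

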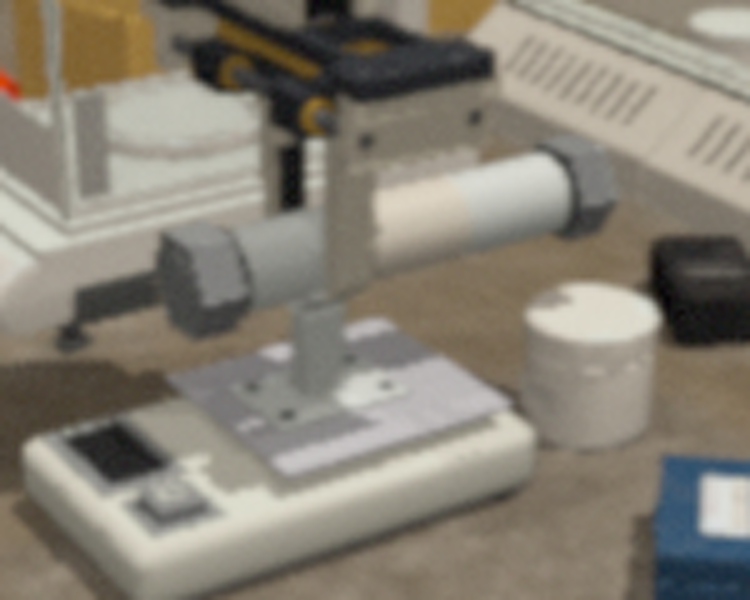

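The tube rests in the V with the fingers barely gripping. I'll open a little and check that it stays level.

Request:
drive_tool(deltas=[[0.042, [0, 0, 0], [0, 0, 0]], [0.043, [0, 0, 0], [0, 0, 0]], [0.044, [0, 0, 0], [0, 0, 0]], [0.045, [0, 0, 0], [0, 0, 0]], [0.046, [0, 0, 0], [0, 0, 0]], [0.047, [0, 0, 0], [0, 0, 0]]])

```text
t: 17.15
tool_pos: [0.5879, -0.2078, 0.1117]
tool_rot: [1.0, 0.006, -0.0, -0.0]
contact_force: [0.2, -0.6, -0.3]
gripper_width: 0.505
```

```bash
python3 - <<'E'
from h import *
mom(4)
s=snap('scene'); cv2.imwrite('pics/open1c.png',cv2.resize(s['frame'][130:250,230:380,::-1],None,fx=5,fy=5,interpolation=2))
X=cloud(s).reshape(-1,3)
for a,b in((.515,.535),(.54,.56),(.66,.68),(.68,.70),(.725,.75)):
    k=X[(X[:,0]>a)&(X[:,0]<b)&(np.abs(X[:,1]+.2088)<.04)&(X[:,2]>.09)&(X[:,2]<.17)]
    print(a,len(k),'y',np.percentile(k[:,1],[2,98]),'z',np.percentile(k[:,2],[2,98]))
E
```

```text
t 17.35 pos [ 0.58801266 -0.20783173  0.11190942] w 0.5063722334165133 
F [-0.19443322  0.07286343 -0.03626402] M [ 0.00846462  0.00937287 -0.00654284] sd [0.01516442 0.03318924 0.01383513]
0.515 318 y [-0.2360702  -0.19011047] z [0.1068512  0.15121849]
0.54 128 y [-0.23109273 -0.2067561 ] z [0.11413292 0.14818678]
0.66 115 y [-0.22938553 -0.2040661 ] z [0.11435568 0.14842498]
0.68 114 y [-0.2295286  -0.20498972] z [0.11409308 0.14826733]
0.725 172 y [-0.2337795 -0.1986374] z [0.10745314 0.15146668]
```

View pics/open1c.png

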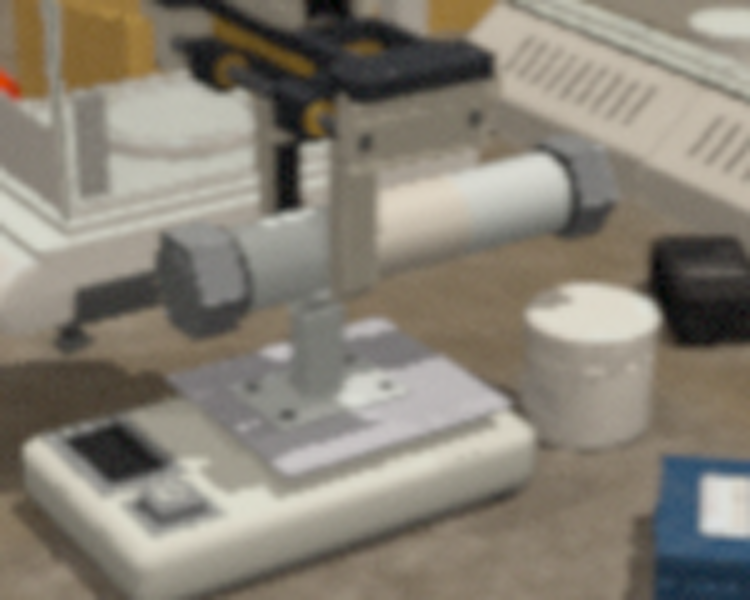

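The tube is free of the fingers (no force on the tool) and level, with both barrel ends topping out at z 0.148. I'll open wider, then rise straight up.

Request:
drive_tool(deltas=[[0.07, [0, 0, 0], [0, 0, 0]], [0.07, [0, 0, 0], [0, 0, 0]], [0.07, [0, 0, 0], [0, 0, 0]], [0.07, [0, 0, 0], [0, 0, 0]], [0.07, [0, 0, 0], [0, 0, 0]], [0.07, [0, 0, 0.005], [0, 0, 0]], [0.07, [0, 0, 0.01], [0, 0, 0]], [0.07, [0, 0, 0.02], [0, 0, 0]], [0.07, [0, 0, 0.03], [0, 0, 0]], [0.07, [0, 0, 0.03], [0, 0, 0]], [0.07, [0, 0, 0.03], [0, 0, 0]], [0.07, [0, 0, 0], [0, 0, 0]]])

```text
t: 18.4
tool_pos: [0.5912, -0.2092, 0.2466]
tool_rot: [1.0, 0.006, 0.006, 0.003]
contact_force: [0.1, -1.0, 1.5]
gripper_width: 0.751
```

Request:
drive_tool(deltas=[[0.07, [-0.03, -0.02, 0], [0, 0, 0]], [0.07, [-0.03, -0.02, 0], [0, 0, 0]], [0.07, [-0.03, -0.02, 0], [0, 0, 0]], [0.07, [-0.03, -0.02, 0], [0, 0, 0]], [0.07, [-0.03, -0.02, 0], [0, 0, 0]], [0.07, [-0.03, -0.02, 0], [0, 0, 0]], [0.07, [0, -0.03, 0], [0, 0, 0]], [0.07, [0, -0.03, 0], [0, 0, 0]], [0.07, [0, -0.03, 0], [0, 0, 0]], [0.07, [0, 0, 0], [0, 0, 0]], [0.07, [0, 0, 0], [0, 0, 0]]])

```text
t: 19.32
tool_pos: [0.4076, -0.4191, 0.2373]
tool_rot: [1.0, 0.005, 0.0, 0.0]
contact_force: [-0.6, 0.3, 0.2]
gripper_width: 0.752
```

```bash
python3 - <<'E'
from h import *
mom(2)
s=snap('scene'); cv2.imwrite('pics/fin.png',cv2.resize(s['frame'][110:270,200:400,::-1],None,fx=4,fy=4,interpolation=2))
t=snap('top','fint')
for n,q in(('scene',s),('top',t)):
    X=cloud(q).reshape(-1,3)
    k=X[(X[:,0]>.48)&(X[:,0]<.78)&(np.abs(X[:,1]+.2088)<.035)&(X[:,2]>.12)&(X[:,2]<.17)]
    print(n,'x',k[:,0].min(),k[:,0].max()); b=k[(k[:,0]>.54)&(k[:,0]<.72)]
    c=b.mean(0);d=np.linalg.svd(b-c)[2][0];print(c,'dir deg yaw',np.degrees(np.arctan(d[1]/d[0])),'pitch',np.degrees(np.arcsin(d[2]/np.sign(d[0]))),'ymin,max',np.percentile(b[:,1],[1,99]),'ztop',np.percentile(b[:,2],98))
print('jar',dep(t,[(286,151)]),'box',dep(t,[(352,166)]), 'key',dep(t,[(298,261)]))
print(cv2.absdiff(t['frame'],np.load('top0.npz')['frame'])[120:195,325:380].mean())
E
```

```text
t 19.4167 pos [ 0.40817189 -0.41748014  0.23740981] w 0.7504211830487688 
F [ 0.47251833 -0.41462861  0.22229785] M [ 0.0347055  -0.03291177 -0.02103064] sd [0.01670257 0.00012138 0.03736795]
scene x 0.5146208306888115 0.7485393742786384
[ 0.6298939  -0.22258874  0.13712384] dir deg yaw 0.9547611690183442 pitch 0.5222331325602899 ymin,max [-0.23054598 -0.2024317 ] ztop 0.14824101377112409
top x 0.5151721948419735 0.7453564904605289
[ 0.62897595 -0.20930383  0.14193093] dir deg yaw 0.7927121945042914 pitch -0.13343619469772505 ymin,max [-0.22803277 -0.18875673] ztop 0.147740916602133
jar [[ 0.72732838 -0.22758897  0.06514031]] box [[ 0.69666575 -0.37246463  0.03799033]] key [[ 0.4900888  -0.24839387  0.04614753]]
4.341171717171717
```

View pics/fin.png

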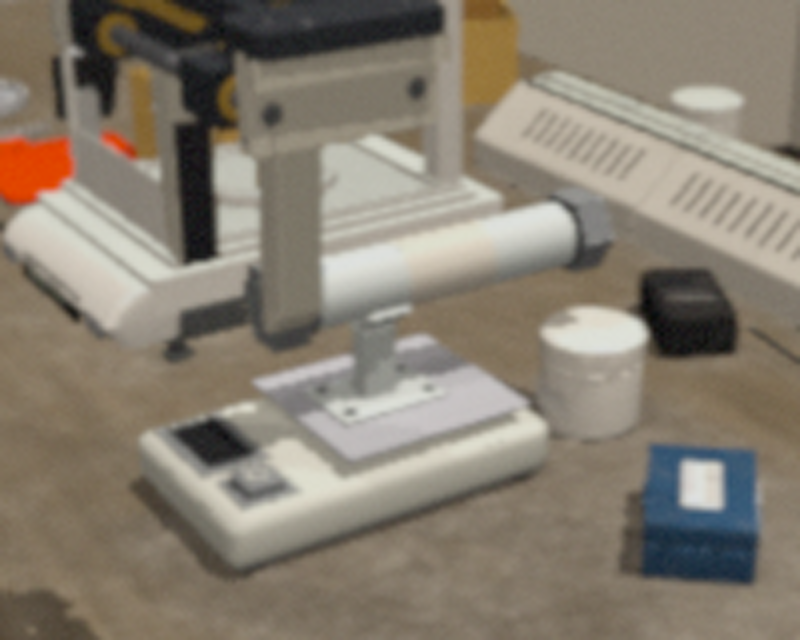

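View pics/fint.png

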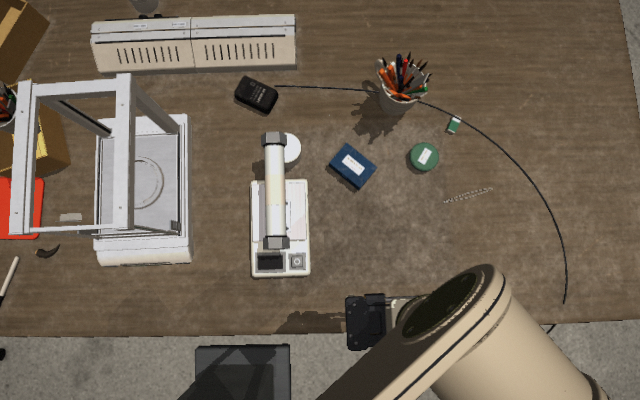

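Both views show the tube balanced in the V: the scene crop has it from (285,305) to (585,235), and the top view has it along the scale at x≈275. The arm is clear of everything.

```bash
python3 - <<'E'
from h import *
print(job.sign_off())
E
```

```text
the job is handed in; nothing more can be done
None
```

The tube is lying level in the V cradle by its own balance, and I handed the job in at about 19.5 s of the 64 s.

- **Key:** I pressed it while the cradle was empty. It went about 4 mm to a hard stop (27 N on the tool) and sprang back to z ≈ 0.046. The display looked dark in every picture, so I have no visual sign that the scale switched on and zeroed.
- **Balance point:** A 10 mm trial lift at mid-length drooped toward the robot. I set the tube down and shifted the grip 42 mm that way. It then lifted level, with a moment of about 0.01 N m (within the sensor noise) and a weight of about 6.1 N. I held it level at 17 cm for over a second.
- **Placing:** I lowered it in small steps until the V carried it. The most the tool ever pressed down was about 5 N. I then eased the grip, opened a little, saw it stay level, and drew away.

**Last checks after backing off:**
- **Tilt:** within about 0.5° in both views.
- **Direction:** within about 0.3° of the groove, whose own direction I know only to about 1°.
- **Height:** depth put the barrel top at 0.148 m, against the nominal 0.146 m. That is within the 2 mm calibration, and the cap tops had read about 2 mm high on the table too.
- **Side offset:** the mean of the visible barrel points was about 0.5 mm from the groove line in the top view. The scene view sees only the tube's near side, so it does not check this.
- **Surroundings:** the jar and slide box were unmoved, and the robot was touching nothing.

The two balance estimates differed by about 3 mm along the tube, well inside the 12 mm allowed.

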